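# Slide a boxed item off the pick shelf into the order tote

### The arm

A 6-joint arm with a two-finger parallel gripper is mounted at the origin on the work surface. World frame = base frame: x ahead of the robot, y to its left, z up, the work surface at z = 0. Lengths are in m, angles in degrees, forces in N, time in s.
With the tool pointing down it reaches from about 0.275 to 0.775 m from the base axis. Payload 14.6 kg.
Tool frame: the origin (TCP) lies midway between the tips of the shut fingers; the grasp point (between the pads) lies 19 mm behind it; z points along the fingers, x is the direction in which the jaws open and shut, and the axes are right-handed (so a half turn about z gives the same grasp; the last joint's range is limited). The gripper opens to 85 mm and grips with 20 to 120 N. Pads are 22 mm wide; open, the fingers measure 114 mm over their backs; the gripper's body (76 mm by 85 mm) begins 54 mm behind the grasp point. The pads swing forward as they close: fully open they stand 13 mm farther back than shut.
Start: joints at [56.19, 15.075, -2.767, 72.158, 0, 81.102], TCP at [0.221, 0.476, 0.231] pointing down, gripper open.
Joint ranges: [-151.79, 151.79], [-50.71, 97.33], [-67.44, 78.34], [-121.81, 120.89], [-77.56, 73.72], [-180, 180]. Speed limits (degrees/s): [108.29, 108.29, 147.25, 159.86, 180, 180].

### API

Orientations are given as [roll, pitch, yaw] about the fixed x, y, z axes, in that order (R = Rz(yaw) Ry(pitch) Rx(roll)).
In Python, from cell import sense, capture, camera_params, job_done, search_frame, place_of gives the robot as it stands. The module is installed in compiled form; this text tells all that it offers.
- The arm moves only by the shell command python3 -m handwheel 'ROWS' [OPENING] [FORCE]. ROWS is JSON, a list of rows, each a list of 2 entries, a list of its own where there are three numbers: the shift along the tool's x, y, z in m, then the turn about the tool's z in rad. In form: [[[x, y, z], turn], ...]. A call has 1 to 20 rows; each row shifts and turns the commanded pose from where the row before left it, along the tool's axes as they then stand; what a row does not reach is not made up. A row lasts 1/8 s, in which the tool goes at most 62.5 mm and 10.7 degrees, less where a joint would pass 70% of its speed; a pose out of reach is approached as far as the arm can. A call with a gripper value outside its range is refused whole. OPENING is the closure, from 0 (fully open) to 1 (shut), set as the call begins (- or left out, the last holds). The fingers move at their own pace and stop on an object; FORCE is the grip in N (left out, the last holds). Time passes only in rows, so rows that do not move let the fingers close. It gives the time, the measured TCP pose, the force and the opening at its end, in the units of the state.
- sense(): the state, without advancing time (a new reading comes with each control period).
- capture(name): name is "scene" or "top" or "wrist"; returns the picture (480x640x3 uint8, red, green, blue); there is no depth.
- camera_params(name): a dict with "K" (3x3 intrinsics, pixels), "distortion" ([k1, k2, p1, p2, k3] as OpenCV has them; the pictures are not rectified), "xyz" and "attitude" of the camera in the world. Camera axes: x right, y down, z forward; pixel columns grow to the right and rows downward; lengths in m; the calibration is good to about 2 mm. A picture is of the moment at which its call begins: read the wrist's pose just before it. camera_params takes no time and is no camera call; for the wrist camera it gives the pose at the moment of the call.
- job_done(): hands the job in, once; it reports no verdict.
Trained networks look in the newest picture that a camera, given by its name, has taken for a name from the list of things; names that differ only in an ending like _2 or _b are one class to them, and where a whole thing is asked for, a point or a joint stands for the part that bears it (a point fixed in the world has none). Each returns a list of dicts, best first, with "p" (0 to 1); they miss things now and then, are a little off and sometimes report something else, mostly with a low value. They report only what shows in the picture. A call takes as long as a camera call.
- search_frame(thing, camera): "point" ([x, y, z] in m, in the coordinates of the camera as it stood for that picture, good to about 4 mm: the middle of the surface that is visible of it).
- place_of(thing, camera): "point" ([x, y, z] in m, in the coordinates of the camera as it stood for that picture, good to about 4 mm: a listed point, or the origin of a listed thing).
The state is a dict: "clock": time; "joints": joint angles; "dq": joint speeds; "joint_torque": joint torques, N m; "tcp_pos": TCP position; "ee_rot": TCP orientation; "force": force on the tool from outside, world axes, zero at the start; "moment": the same for the moment, N m; "opening": opening from 0.0 (shut) to 1.0 (fully open).
Only numpy, scipy, OpenCV 4.12 (cv2) and the standard library are available. Lean on these libraries where they do the work, as an engineer would, in place of code of your own. Each camera call takes 0.05 s, during which the arm holds its last target.

### The job

Push the blue tote across the counter until its long side rests flat against the panel under the edge of the black pick shelf. Then, pressing lightly on its top, slide the brown carton in the shelf forward along its bay and push it off the open edge so that it drops into the tote. Be gentle: press on the brown carton with less than 25 N, and the tote against the shelf with less than 40 N; leave the white carton where it lies and disturb nothing else.

Things in the scene. Friction and masses are not known exactly. Their poses are not given: they have to be found in the camera images.
- shelf: Low black pick shelf, fixed; its height varies by 15 mm. Origin 75 mm under the deck's top (0 to 15 mm over the counter), below the middle of the open edge; x runs along that edge, +y into the bays (away from the tote), z up. Bare metal deck 186 mm along x, 6 mm thick, from the open edge (y = 0) to the back wall (inner face y = 152 mm). Two bays, one per carton; which holds which varies.
- panel (a point): Middle of the outer face of the rubber-faced upright panel under the deck, against which the tote is pushed, 30 mm above the shelf's origin; axes as the shelf's. It is set back 20 mm under the edge (shelf y = +20 mm), so the tote's rim goes under the deck.
- bay_a (a point): Middle of the open edge of one bay, on the deck's top, at shelf x = -45 mm; axes as the shelf's. Each bay is 84 mm wide between fences 6 mm thick and 26 mm high (the fences stand along y at shelf x = -90, 0 and +90 mm; the back wall is equally high).
- bay_b (a point): The same for the other bay, at shelf x = +45 mm.
- brown_carton: Brown box in a bay, 77 (x) x 100 (y) mm, 22 to 27 mm high (not exact: feel for its top), 0.28 to 0.55 kg; origin at the centre of its underside, axes as the shelf's within 0.02 rad. 2 to 7 mm from the back wall, 3.5 mm from the fences: no finger fits beside or behind it at first. Shut fingertips pressing its top with 9 to 15 N drag it. Stiff: touch down at 3 mm/s or slower; 1 mm adds over 10 N.
- white_carton: White carton of the same size in the other bay of the shelf; to be left where it is. Origin at the centre of its underside.
- tote: Blue open tote, loose on the counter: 210 (x, long sides) x 190 (y) x 55 mm high, walls and floor 4 mm, 0.3 to 0.65 kg; origin at the centre of its underside. Its +y long side faces the shelf; it starts 40 to 130 mm short of the panel, up to 0.15 rad askew. Home, its origin is at shelf y = -75 mm. It takes 1.5 to 5 N to slide.
- pen_cup: Bystander: black open cup, 72 mm across, 95 mm high; origin at the centre of its underside.
- tape_roll: Bystander: roll of amber tape lying flat, 90 mm across, 48 mm high; origin at the centre of its underside.
- spare_carton: Bystander: plain brown carton 130 x 90 x 50 mm high, standing on the counter (not in the shelf); origin at the centre of its underside.
- terminal: Bystander: black card terminal with grey keys, 160 x 78 x 22 mm; origin at the centre of its underside.
- driver: Bystander: screwdriver lying on the counter.
- spray: Bystander: white bottle with a blue cap, 56 mm across, 150 mm high; origin at the centre of its underside.

How it is judged:
By the outcome, as a careful person would: the job done as asked, in the order asked, and still so for the second after the job is handed in, with the robot touching nothing.
It also fails if it takes over 72 s, if anything falls off the work surface, if the arm or the gripper's body presses on something with over 40 N, if the wrist force passes 120 N, or if a joint passes its speed limit or range.

## Working session

There is one attempt and no reset: what is moved stays moved. The work goes in short steps, Python scripts to look and compute and a shell command to move; the robot and the scene stay as the last step left them, time stands still between calls to the robot, and variables do not carry over. Pictures are saved under pics/ and viewed, and the job is handed in when it is done.

```bash
mkdir -p pics; ls; cat > h.py <<'E'
import numpy as np, cv2
from scipy.spatial.transform import Rotation as R
from cell import *
def T(p):
    a=p['attitude']; a=np.array(a,float)
    M=a if a.shape==(3,3) else R.from_euler('xyz',a,degrees=True).as_matrix()
    return M,np.array(p['xyz'])
E
python3 - <<'E'
from h import *
s=sense(); print(s)
for c in ('scene','top'):
    im=capture(c); cv2.imwrite(f'pics/{c}0.png',im[:,:,::-1])
    p=camera_params(c); print(c,p)
    M,t=T(p)
    for n in ['shelf','panel','bay_a','bay_b','brown_carton','white_carton','tote']:
        r=place_of(n,c)
        for d in r[:2]: print(n,round(d['p'],2),np.round(M@np.array(d['point'])+t,4))
E
```

```text
pics
{'clock': 0.0, 'joints': array([ 5.61888802e+01,  1.50996875e+01, -2.80332148e+00,  7.21574087e+01,
        8.59122404e-04,  8.11020496e+01]), 'dq': array([ 0.02157524,  0.02973676, -0.08188267, -0.07057657, -0.02553199,
       -0.03389013]), 'joint_torque': array([-2.86472550e-04, -6.37614584e+01,  3.84562004e+01,  1.37404067e-02,
       -2.58424672e-05, -2.72973303e-06]), 'tcp_pos': array([0.2210058 , 0.47592691, 0.2308202 ]), 'ee_rot': array([-1.79989806e+02,  5.95576912e-02,  6.50868355e+01]), 'force': array([-0.583077  , -0.37926795, -0.97190691]), 'moment': array([ 0.02529437, -0.01080507, -0.05461571]), 'opening': 1.0008100005733218}
scene {'K': array([[449.04067015,   0.        , 318.42808651],
       [  0.        , 449.04067015, 242.46874171],
       [  0.        ,   0.        ,   1.        ]]), 'distortion': array([-0.09606985,  0.        ,  0.        ,  0.        ,  0.        ]), 'xyz': array([1.33659769, 0.20915124, 0.63319697]), 'attitude': array([-123.41895402,   -0.50583703,  104.478647  ])}
shelf 0.7 [ 0.7754 -0.1962 -0.0014]
shelf 0.56 [0.5082 0.073  0.0038]
bay
[... 218 characters left out ...]
e 0.95 [ 0.5196 -0.062  -0.0022]
tote 0.66 [ 3.048e-01 -4.249e-01 -2.000e-04]
top {'K': array([[575.1349913 ,   0.        , 330.77680419],
       [  0.        , 575.1349913 , 242.68553383],
       [  0.        ,   0.        ,   1.        ]]), 'distortion': array([-0.07498439,  0.        ,  0.        ,  0.        ,  0.        ]), 'xyz': array([0.40331619, 0.02354332, 1.43623032]), 'attitude': array([-173.77601797,   -0.86794686,  -91.22980021])}
shelf 0.92 [0.5094 0.071  0.0051]
bay_a 0.84 [0.4621 0.0704 0.0815]
bay_a 0.68 [0.5544 0.0761 0.0788]
bay_b 0.84 [0.4621 0.0704 0.0815]
bay_b 0.68 [0.5544 0.0761 0.0788]
brown_carton 0.98 [0.4565 0.1645 0.0828]
white_carton 0.89 [0.542  0.1754 0.0788]
```

View pics/scene0.png

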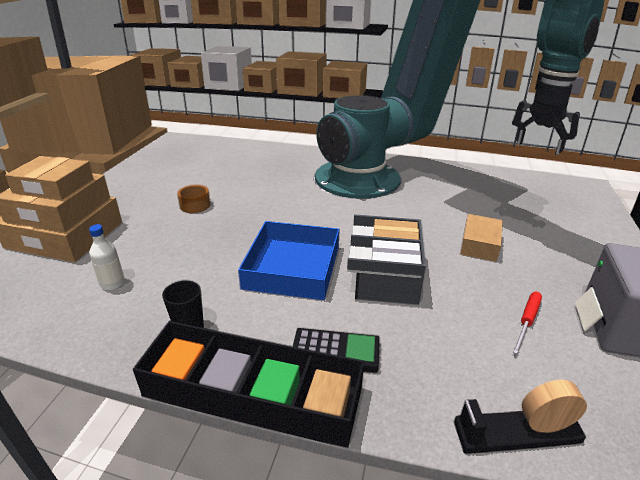

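View pics/top0.png

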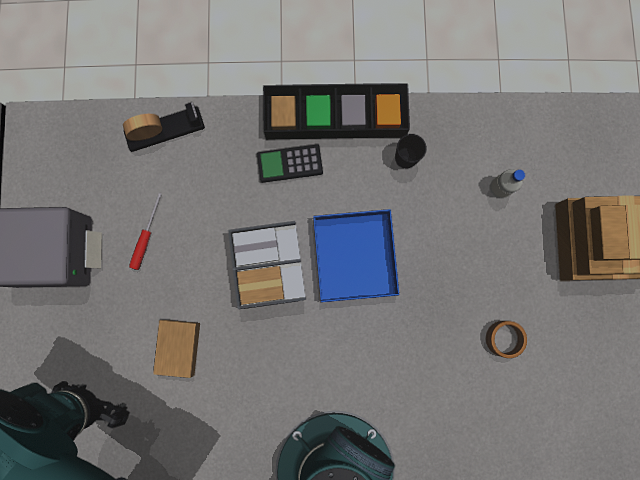

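```bash
cat >> h.py <<'E'
def px2w(c,pts,z,p=None):
    p=p or camera_params(c); M,t=T(p)
    u=cv2.undistortPoints(np.array(pts,float).reshape(-1,1,2),p['K'],p['distortion']).reshape(-1,2)
    d=np.c_[u,np.ones(len(u))]@M.T
    return t+d*((z-t[2])/d[:,2])[:,None]
def w2px(c,P,p=None):
    p=p or camera_params(c); M,t=T(p)
    q=(np.array(P,float).reshape(-1,3)-t)@M
    return cv2.projectPoints(q,np.zeros(3),np.zeros(3),p['K'],p['distortion'])[0].reshape(-1,2)
def tote(im,c='top'):
    hsv=cv2.cvtColor(im,cv2.COLOR_RGB2HSV)
    m=((hsv[...,0]>105)&(hsv[...,0]<130)&(hsv[...,1]>120)).astype('uint8')
    n,l,s,_=cv2.connectedComponentsWithStats(m); k=1+np.argmax(s[1:,4])
    cs,_=cv2.findContours((l==k).astype('uint8'),cv2.RETR_EXTERNAL,cv2.CHAIN_APPROX_NONE)
    W=px2w(c,max(cs,key=len).reshape(-1,2),.055)[:,:2]
    r=cv2.minAreaRect((W*1000).astype('float32')); return r,cv2.boxPoints(r)
E
python3 - <<'E'
from h import *
im=cv2.imread('pics/top0.png')[:,:,::-1].copy()
print(tote(im))
c=im[205:320,215:415]; cv2.imwrite('pics/crop0.png',cv2.resize(c,None,fx=4,fy=4,interpolation=cv2.INTER_CUBIC)[:,:,::-1])
E
```

```text
(((522.5764770507812, -59.955116271972656), (209.69642639160156, 189.67922973632812), 3.8743975162506104), array([[ 411.55963 ,   27.58321 ],
       [ 424.37616 , -161.6625  ],
       [ 633.5933  , -147.49344 ],
       [ 620.7768  ,   41.752274]], dtype=float32))
```

View pics/crop0.png

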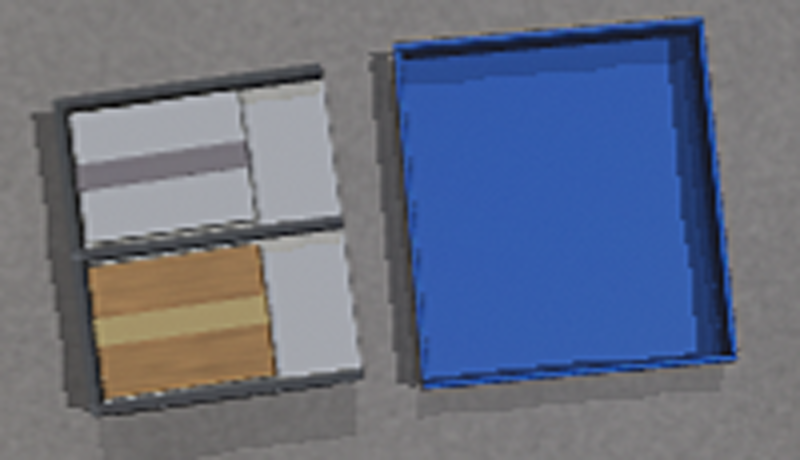

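```bash
python3 - <<'E'
from h import *
f=lambda L:[(215+a/4-.375,205+b/4-.375) for a,b in L]
for off in (0,.007,.015):
    W=px2w('top',f([(321,66),(363,379),(98,413),(56,101),(342,220)]),.101+off)
    print(off,np.round(W[:,:2],4).tolist())
    d=W[0]-W[1]; print(np.linalg.norm(d),np.degrees(np.arctan2(d[1],d[0])),(W[0]+W[1])[:2]/2, np.linalg.norm(W[1]-W[2]))
    d=W[1]-W[2];d2=W[0]-W[3]; print([np.degrees(np.arctan2(q[0],-q[1])) for q in (d,d2)])
# brown carton corners top
for off in (0,.007,.015):
    print(np.round(px2w('top',f([(260,245),(275,376),(105,399),(89,266)]),.0995+off)[:,:2],4).tolist())
E
cat > /dev/null
```

```text
0 [[0.601, 0.0832], [0.4179, 0.0617], [0.4014, 0.215], [0.5834, 0.2386], [0.5103, 0.0724]]
0.18435840305665074 6.7030203547127885 [0.50942527 0.07248747] 0.15413195171940886
[np.float64(6.155027638474733), np.float64(6.461803199336943)]
0.007 [[0.5999, 0.0829], [0.4178, 0.0615], [0.4014, 0.214], [0.5824, 0.2375], [0.5097, 0.0721]]
0.18339189652497512 6.703020354712786 [0.50886899 0.07223087] 0.15332390860552406
[np.float64(6.15502763847473), np.float64(6.4618031993369724)]
0.015 [[0.5988, 0.0826], [0.4177, 0.0613], [0.4014, 0.2128], [0.5814, 0.2362], [0.5091, 0.0718]]
0.18228731763163147 6.703020354712786 [0.50823324 0.07193763] 0.15240043076108425
[np.float64(6.155027638474744), np.float64(6.461803199336969)]
[[0.4967, 0.1203], [0.4207, 0.1126], [0.4093, 0.2111], [0.4865, 0.2199]]
[[0.4963, 0.1198], [0.4206, 0.1122], [0.4093, 0.2101], [0.486, 0.2189]]
[[0.4957, 0.1192], [0.4205, 0.1116], [0.4093, 0.209], [0.4855, 0.2177]]
```

```bash
python3 -m handwheel '[[[-0.03335,0.04045,0],0],[[-0.03335,0.04045,0],0],[[-0.03335,0.04045,0],0],[[-0.03335,0.04045,0],0],[[-0.03335,0.04045,0],0],[[-0.03335,0.04045,0],0],[[-0.03335,0.04045,0],0],[[-0.03335,0.04045,0],0],[[-0.03335,0.04045,0],0],[[-0.03335,0.04045,0],0],[[-0.03335,0.04045,0],0],[[-0.03335,0.04045,0],0],[[-0.03335,0.04045,0],0],[[-0.03335,0.04045,0],0],[[0,0,0],0.1705],[[0,0,0],0.1705],[[0,0,0],0.1705],[[0,0,0],0.1705],[[0,0,0],0.1705],[[0,0,0],0.1705]]' 0
```

```text
clock: 3.3
tcp_pos: [0.5381, -0.1859, 0.2313]
ee_rot: [-180.0, 0.0, 6.2]
force: [-0.6, 0.7, -0.3]
opening: 1.002
```

```bash
python3 -m handwheel '[[[0,0,0.04],0],[[0,0,0.05],0],[[0,0,0.05],0],[[0,0,0.04],0],[[0,0,0.025],0],[[0,0,0.012],0],[[0,0,0],-0.005]]' 0; python3 - <<'E'
from h import *
p=camera_params('wrist'); im=capture('wrist'); cv2.imwrite('pics/w1.png',im[:,:,::-1])
im=capture('scene'); cv2.imwrite('pics/s1.png',im[:,:,::-1]); print(sense()['tcp_pos'],sense()['force'])
E
```

```text
clock: 4.18
tcp_pos: [0.538, -0.1858, 0.0142]
ee_rot: [-180.0, 0.0, 6.8]
force: [-0.1, -0.0, 0.0]
opening: 1.0
[ 0.53864934 -0.18612715  0.01523247] [-0.06168684  0.51012353  0.18560844]
```

View pics/w1.png

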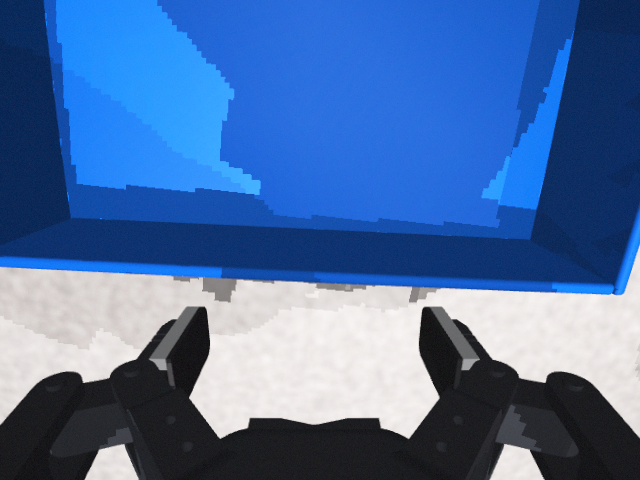

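View pics/s1.png

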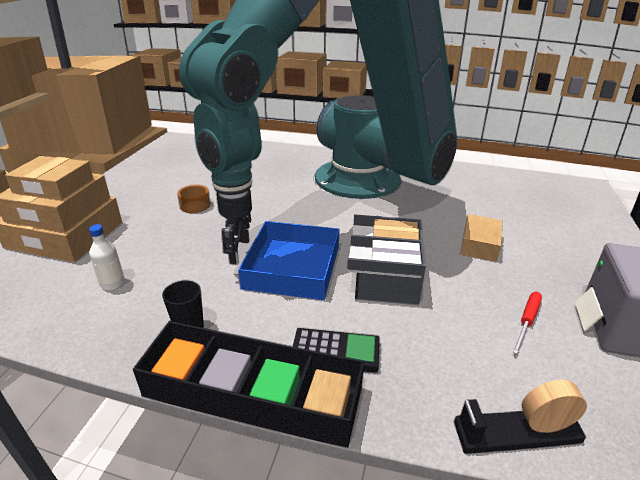

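```bash
python3 -m handwheel '[[[0,-0.003,0],0.005],[[0,-0.005,0],0],[[0,-0.005,0],0],[[0,-0.004,0],0],[[0,-0.003,0],0],[[0,-0.003,0],0],[[0,-0.003,0],0],[[0,-0.004,0],0],[[0,-0.004,0],0],[[0,-0.004,0],0],[[0,-0.004,0],0],[[0,-0.004,0],0],[[0,-0.004,0],0],[[0,-0.004,0],0],[[0,-0.004,0],0],[[0,-0.004,0],0],[[0,-0.003,0],0],[[0,-0.002,0],0]]' ; python3 - <<'E'
from h import *
im=capture('top'); cv2.imwrite('pics/t2.png',im[200:330,200:440,::-1].repeat(3,0).repeat(3,1)); print(tote(im))
E
```

```text
clock: 6.52
tcp_pos: [0.5305, -0.1191, 0.0143]
ee_rot: [180.0, -0.0, 6.5]
force: [1.0, -5.2, 2.7]
opening: 1.0
(((513.4185180664062, -14.301651000976562), (216.24285888671875, 181.04742431640625), 3.9567320346832275), array([[ 399.30838,   68.54558],
       [ 411.8012 , -112.07031],
       [ 627.5287 ,  -97.14888],
       [ 615.0358 ,   83.46701]], dtype=float32))
```

View pics/t2.png

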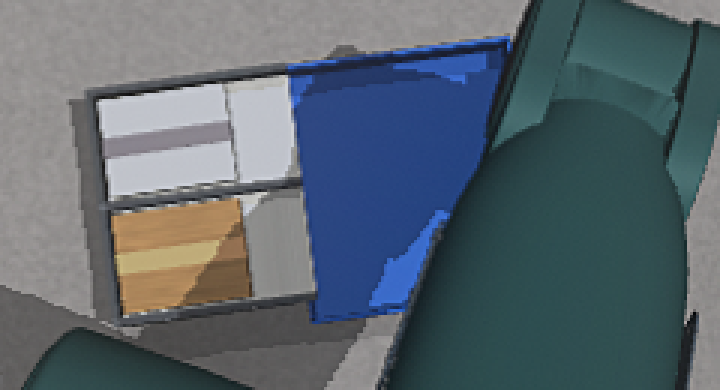

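```bash
python3 -m handwheel '[[[0,-0.0015,0],0],[[0,-0.0015,0],0],[[0,-0.0015,0],0],[[0,-0.0015,0],0],[[0,-0.001,0],0],[[0,-0.001,0],0]]';  python3 -m handwheel '[[[0,-0.0007,0],0],[[0,-0.0007,0],0]]'
```

```text
clock: 7.32
tcp_pos: [0.5297, -0.1114, 0.0143]
ee_rot: [180.0, -0.0, 6.5]
force: [1.1, -5.2, 3.4]
opening: 1.0
clock: 7.58
tcp_pos: [0.5295, -0.11, 0.0143]
ee_rot: [180.0, -0.0, 6.5]
force: [1.8, -5.2, 3.6]
opening: 0.997
```

```bash
python3 -m handwheel '[[[0,-0.0006,0],0],[[0,-0.0006,0],0]]'
```

```text
clock: 7.82
tcp_pos: [0.5294, -0.1088, 0.0143]
ee_rot: [180.0, -0.0, 6.5]
force: [0.6, -5.5, 2.7]
opening: 1.002
```

```bash
for i in 1; do python3 -m handwheel '[[[0,-0.0005,0],0],[[0,-0.0005,0],0]]'; done
```

```text
clock: 8.07
tcp_pos: [0.5292, -0.1079, 0.0143]
ee_rot: [180.0, -0.0, 6.5]
force: [0.2, -5.2, 3.9]
opening: 1.0
```

```bash
python3 -m handwheel '[[[0,-0.0005,0],0],[[0,-0.0005,0],0]]'
```

```text
clock: 8.32
tcp_pos: [0.5293, -0.1074, 0.0143]
ee_rot: [179.9, -0.0, 6.5]
force: [2.3, -11.2, 0.7]
opening: 0.997
```

```bash
python3 -m handwheel '[[[0,-0.0005,0],0],[[0,-0.0005,0],0]]'
```

```text
clock: 8.57
tcp_pos: [0.5298, -0.1073, 0.0144]
ee_rot: [179.8, -0.0, 6.5]
force: [2.7, -18.0, -1.2]
opening: 1.001
```

```bash
python3 -m handwheel '[[[0,-0.0005,0],0],[[0,0,0],0]]'; python3 -m handwheel '[[[0,0.002,0],0],[[0,0.006,0],0],[[0,0.02,0],0],[[0,0.03,0],0],[[0,0.01,-0.02],0],[[0,0,-0.045],0],[[0,0,-0.05],0],[[0,0,-0.05],0],[[0,0,-0.02],0]]' 1
```

```text
clock: 8.82
tcp_pos: [0.5298, -0.1073, 0.0145]
ee_rot: [179.8, -0.0, 6.5]
force: [2.0, -19.9, -2.8]
opening: 0.998
clock: 9.95
tcp_pos: [0.5373, -0.1741, 0.2021]
ee_rot: [179.9, -0.2, 6.5]
force: [0.2, -0.3, -0.8]
opening: -0.003
```

```bash
python3 -m handwheel '[[[-0.0057,-0.0457,0],0],[[-0.0057,-0.0457,0],0],[[-0.0057,-0.0457,0],0],[[-0.0057,-0.0457,0],0],[[-0.0057,-0.0457,0],0],[[0,0,0],0],[[0,0,0],0]]' 1; python3 - <<'E'
from h import *
np.set_printoptions(suppress=True,precision=4)
p=camera_params('wrist'); im=capture('wrist'); cv2.imwrite('pics/w3.png',im[:,:,::-1]); print(p,sense()['force'])
M,t=T(p)
for n in ['bay_a','brown_carton','shelf','white_carton']:
    for d in place_of(n,'wrist')[:2]: print(n,round(d['p'],2),M@np.array(d['point'])+t)
im=capture('top'); cv2.imwrite('pics/t3.png',im[200:330,200:440,::-1].repeat(3,0).repeat(3,1)); print(tote(im))
E
```

```text
clock: 10.82
tcp_pos: [0.4829, 0.0502, 0.1993]
ee_rot: [180.0, -0.0, 6.5]
force: [0.0, 0.6, -0.6]
opening: 0.001
{'K': array([[364.2429,   0.    , 313.8867],
       [  0.    , 364.2429, 242.2784],
       [  0.    ,   0.    ,   1.    ]]), 'distortion': array([-0.0457,  0.    ,  0.    ,  0.    ,  0.    ]), 'xyz': array([0.4744, 0.1241, 0.3404]), 'attitude': array([162.7214,   0.01  ,   6.5165])} [ 1.058  -0.1382 -0.0297]
bay_a 0.92 [0.4634 0.0681 0.0763]
bay_a 0.7 [0.5557 0.0761 0.075 ]
brown_carton 0.98 [0.4499 0.162  0.0709]
shelf 0.95 [ 0.5112  0.0705 -0.0047]
white_carton 0.72 [0.5433 0.1759 0.0744]
(((517.0979614257812, -66.48138427734375), (84.00743103027344, 215.5499725341797), 88.67538452148438), array([[ 408.3808, -105.9825],
       [ 623.8731, -110.9653],
       [ 625.8152,  -26.9803],
       [ 410.3228,  -21.9975]], dtype=float32))
```

View pics/w3.png

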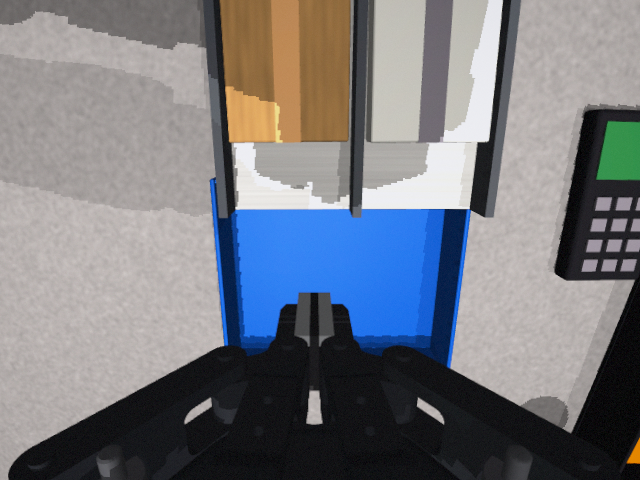

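View pics/t3.png

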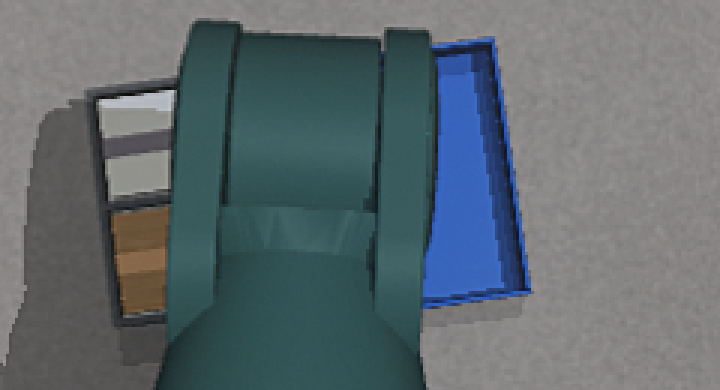

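```bash
python3 - <<'E'
from h import *
np.set_printoptions(suppress=True,precision=4)
p=camera_params('wrist'); xh=np.array([np.cos(np.radians(6.5)),np.sin(np.radians(6.5))]); yh=np.array([-xh[1],xh[0]])
def sh(P): d=P[:,:2]-[.509,.072]; return np.c_[d@xh,d@yh]
for off in (0,.005,.01):
  print(off,'edge',sh(px2w('wrist',[(235,209),(470,209)],.075+off)).tolist())
  print('fences front',sh(px2w('wrist',[(222,217),(356,216),(489,216),(209,0),(360,0),(518,0)],.101+off)).tolist())
  print('carton front',sh(px2w('wrist',[(229,142),(349,141)],.0995+off)).tolist())
E
```

```text
0 edge [[-0.08742978078391962, -0.0007556281377408153], [0.08799589609317642, -0.0007189768839902697]]
fences front [[-0.09083986613864936, -0.0006978995058898117], [-0.00040539268058450105, -0.00011180061832068081], [0.09032261900622074, 1.0460868845046476e-05], [-0.08973469017484724, 0.12915693526847116], [-0.001888690336946968, 0.12865547601664165], [0.0913794420271311, 0.13050556267277666]]
carton front [[-0.08316209592454595, 0.04829066816633276], [-0.006270103719847345, 0.04872029637941982]]
0.005 edge [[-0.08632132407469584, 0.00030979203333697747], [0.08579794167273105, 0.000345752486769856]]
fences front [[-0.08953970895225474, 0.0004820816613964781], [-0.0009949474925835056, 0.0010559334704154254], [0.08783721844293904, 0.00117564019068305], [-0.08845762666279243, 0.12762347951353856], [-0.0024472502719788945, 0.12713249871675666], [0.08887195816899036, 0.12894392610039881]]
carton front [[-0.08202947301183586, 0.04844601405606853], [-0.006734200647876265, 0.04886672071734883]]
0.01 edge [[-0.08521286736547205, 0.0013752122044147842], [0.08359998725228569, 0.001410481857529954]]
fences front [[-0.08823955176586012, 0.0016620628286827522], [-0.0015845023045826202, 0.0022236675591515436], [0.08535181787965733, 0.0023408195125210534], [-0.08718056315073762, 0.12609002375860595], [-0.0030058102070108744, 0.12560952141687168], [0.08636447431084963, 0.12738228952802091]]
carton front [[-0.08089685009912582, 0.048601359945804286], [-0.007198297575905184, 0.04901314505527786]]
```

```bash
python3 -m handwheel '[[[-0.004,-0.034,0],0],[[-0.0042,-0.034,0],0],[[-0.0042,-0.034,0],0],[[-0.0042,-0.0347,0.01],0],[[0,0,0.03],0],[[0,0,0.025],0],[[0,0,0.012],0],[[0,0,0.006],0],[[0,0,0.002],0],[[0,0,0.0005],0],[[0,0,0.0003],0],[[0,0,0.0003],0]]' 1
```

```text
clock: 12.62
tcp_pos: [0.4507, 0.185, 0.1134]
ee_rot: [-180.0, -0.0, 6.5]
force: [0.7, -0.1, 0.1]
opening: -0.003
```

```bash
python3 -m handwheel '[[[0,0,0.0012],0],[[0,0,0.0012],0],[[0,0,0.001],0],[[0,0,0.0006],0],[[0,0,0.0003],0],[[0,0,0.0003],0],[[0,0,0.0003],0],[[0,0,0.0003],0],[[0,0,0.0003],0],[[0,0,0.0003],0],[[0,0,0.0003],0]]'
python3 -m handwheel '[[[0,0,0.0003],0],[[0,0,0.0003],0],[[0,0,0.0003],0]]'
```

```text
clock: 14.0
tcp_pos: [0.4506, 0.1849, 0.1071]
ee_rot: [180.0, 0.0, 6.5]
force: [0.2, -0.3, -0.3]
opening: -0.002
clock: 14.38
tcp_pos: [0.4506, 0.185, 0.1062]
ee_rot: [180.0, 0.0, 6.5]
force: [-0.1, -1.1, 0.0]
opening: 0.001
```

```bash
python3 -m handwheel '[[[0,0,0.0003],0],[[0,0,0.0003],0],[[0,0,0.0003],0]]'
```

```text
clock: 14.75
tcp_pos: [0.4506, 0.185, 0.1053]
ee_rot: [-180.0, 0.0, 6.5]
force: [-0.2, 0.3, 0.2]
opening: 0.005
```

```bash
python3 -m handwheel '[[[0,0,0.0003],0],[[0,0,0.0003],0],[[0,0,0.0003],0]]'
```

```text
clock: 15.12
tcp_pos: [0.4506, 0.1849, 0.1043]
ee_rot: [180.0, 0.0, 6.5]
force: [-0.5, -0.6, 0.4]
opening: -0.001
```

```bash
python3 -m handwheel '[[[0,0,0.0003],0],[[0,0,0.0003],0]]'
```

```text
clock: 15.38
tcp_pos: [0.4506, 0.185, 0.1038]
ee_rot: [180.0, -0.0, 6.5]
force: [-0.3, -0.3, -0.1]
opening: -0.004
```

```bash
python3 -m handwheel '[[[0,0,0.0003],0],[[0,0,0.0003],0]]'
```

```text
clock: 15.62
tcp_pos: [0.4506, 0.185, 0.1032]
ee_rot: [180.0, -0.0, 6.5]
force: [-0.1, -0.6, -0.7]
opening: 0.003
```

```bash
python3 -m handwheel '[[[0,0,0.0003],0],[[0,0,0.0003],0]]'
```

```text
clock: 15.88
tcp_pos: [0.4506, 0.185, 0.1026]
ee_rot: [180.0, 0.0, 6.5]
force: [-0.6, 0.6, -0.4]
opening: 0.002
```

```bash
python3 -m handwheel '[[[0,0,0.0003],0],[[0,0,0.0003],0]]'
```

```text
clock: 16.12
tcp_pos: [0.4506, 0.185, 0.102]
ee_rot: [-180.0, -0.0, 6.5]
force: [-0.6, -1.0, 0.3]
opening: -0.004
```

```bash
python3 -m handwheel '[[[0,0,0.0003],0],[[0,0,0.0003],0]]'
```

```text
clock: 16.38
tcp_pos: [0.4506, 0.185, 0.1014]
ee_rot: [-180.0, -0.0, 6.5]
force: [-0.3, -1.3, 5.8]
opening: 0.002
```

```bash
python3 -m handwheel '[[[0,0,0.0003],0],[[0,0,0.0001],0]]'
```

```text
clock: 16.62
tcp_pos: [0.4506, 0.185, 0.1014]
ee_rot: [180.0, -0.0, 6.5]
force: [-2.8, -1.3, 10.4]
opening: 0.005
```

```bash
python3 -m handwheel '[[[0,0.0005,0.0001],0],[[0,0.001,0],0],[[0,0.001,0],0],[[0,0.0015,0],0]]'
```

```text
clock: 17.12
tcp_pos: [0.4515, 0.1815, 0.1014]
ee_rot: [-179.9, -0.1, 6.5]
force: [-0.9, 3.2, 5.9]
opening: -0.003
```

```bash
python3 -m handwheel '[[[0,0.0005,0.0003],0],[[0,0.001,0.0002],0],[[0,0.0015,0],0]]'
```

```text
clock: 17.5
tcp_pos: [0.4523, 0.1789, 0.1014]
ee_rot: [-179.9, -0.1, 6.5]
force: [-1.9, 5.4, 13.1]
opening: -0.0
```

```bash
python3 - <<'E'
from h import *
s=sense(); print(s['force'],s['tcp_pos'])
im=capture('wrist'); cv2.imwrite('pics/w4.png',im[:,:,::-1])
im=capture('scene'); cv2.imwrite('pics/s4.png',im[190:310,230:450,::-1].repeat(3,0).repeat(3,1))
E
```

```text
[-1.86527733  5.40863551 13.08130972] [0.45227467 0.17889912 0.10136957]
```

View pics/w4.png

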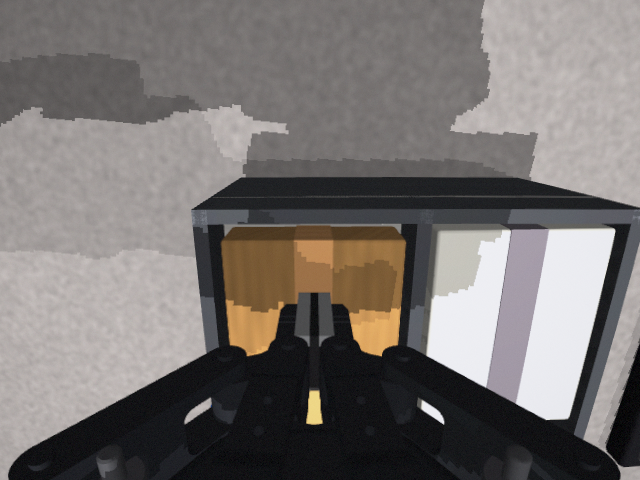

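View pics/s4.png

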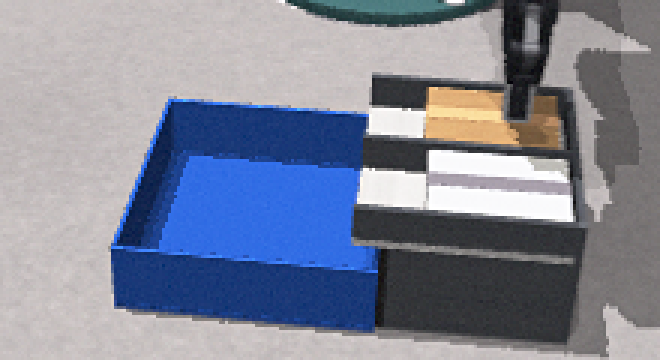

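```bash
python3 -m handwheel '[[[0,0.001,0],0],[[0,0.0015,0],0],[[0,0.0015,0],0],[[0,0.002,0],0]]'; python3 - <<'E'
from h import *
im=capture('wrist'); cv2.imwrite('pics/w5.png',im[150:400,180:460,::-1].repeat(2,0).repeat(2,1))
E
```

```text
clock: 18.1
tcp_pos: [0.453, 0.1729, 0.1014]
ee_rot: [-179.9, -0.1, 6.5]
force: [-1.0, 5.3, 12.9]
opening: -0.002
```

View pics/w5.png

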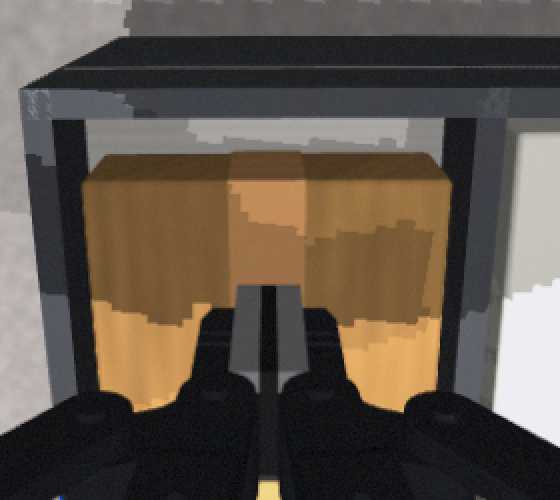

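```bash
python3 -m handwheel '[[[0,0.0025,0],0],[[0,0.0025,0],0],[[0,0.0025,0],0],[[0,0.0025,0],0],[[0,0.0025,0],0],[[0,0.0025,0],0]]'
```

```text
clock: 18.9
tcp_pos: [0.4548, 0.1579, 0.1014]
ee_rot: [-179.9, -0.2, 6.5]
force: [-0.1, 5.8, 12.7]
opening: -0.002
```

```bash
python3 -m handwheel '[[[0,0.0025,0],0],[[0,0.0025,0],0],[[0,0.0025,0],0],[[0,0.0025,0],0],[[0,0.0025,0],0],[[0,0.002,0],0],[[0,0.001,0],0]]'; python3 - <<'E'
from h import *
im=capture('wrist'); cv2.imwrite('pics/w6.png',im[:,:,::-1])
E
```

```text
clock: 19.77
tcp_pos: [0.4565, 0.1425, 0.1014]
ee_rot: [-179.9, -0.2, 6.5]
force: [-0.6, 5.6, 13.2]
opening: -0.002
```

View pics/w6.png

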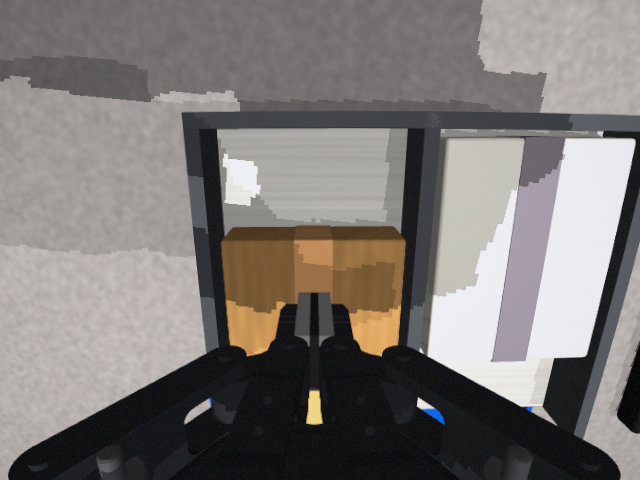

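```bash
python3 -m handwheel '[[[0,0.002,0],0],[[0,0.0025,0],0],[[0,0.0025,0],0],[[0,0.0025,0],0],[[0,0.0025,0],0],[[0,0.002,0],0],[[0,0.001,0],0]]'; python3 -m handwheel '[[[0,0,-0.0005],0],[[0,0,-0.002],0],[[0,0,-0.007],0],[[0,0,-0.015],0],[[0,0,0],0]]';  python3 - <<'E'
from h import *
p=camera_params('wrist')
im=capture('wrist'); cv2.imwrite('pics/w7.png',im[:,:,::-1])
np.savez('w7.npz',**p)
E
```

```text
clock: 20.7
tcp_pos: [0.4582, 0.1276, 0.1014]
ee_rot: [-179.9, -0.2, 6.5]
force: [-0.8, 5.4, 12.9]
opening: 0.004
clock: 21.32
tcp_pos: [0.4577, 0.1269, 0.1257]
ee_rot: [180.0, -0.1, 6.5]
force: [-0.2, 0.2, -0.4]
opening: -0.001
```

View pics/w7.png

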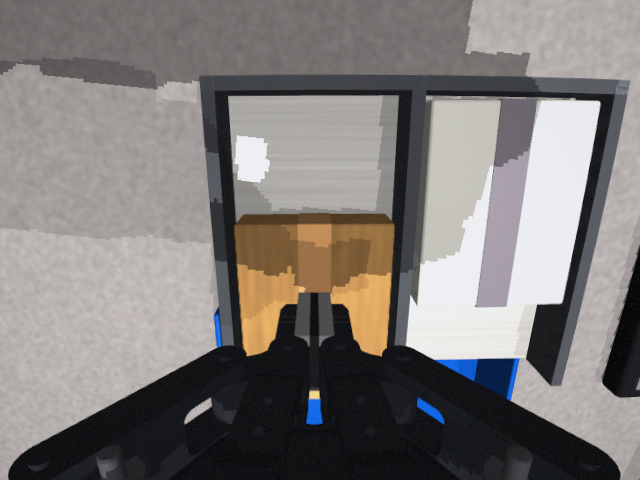

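```bash
python3 - <<'E'
from h import *
p=dict(np.load('w7.npz')); xh=np.array([np.cos(np.radians(6.5)),np.sin(np.radians(6.5))]); yh=np.array([-xh[1],xh[0]])
def sh(P): d=P[:,:2]-[.509,.072]; return np.round(np.c_[d@xh,d@yh],4).tolist()
print('rear',sh(px2w('wrist',[(236,224),(393,223)],.101,p)),'wall',sh(px2w('wrist',[(229,96),(398,97)],.102,p)))
print('tcp',sh(np.array([[.4577,.1269,0]])))
E
```

```text
rear [[-0.0815, 0.0921], [-0.0076, 0.0926]] wall [[-0.0809, 0.1485], [-0.0091, 0.1481]]
tcp [[-0.0448, 0.0604]]
```

```bash
python3 -m handwheel '[[[0,-0.02,0],0],[[0,-0.03,0],0],[[0,-0.014,0],0],[[0,0,0],0],[[0,0,0.015],0],[[0,0,0.015],0],[[0,0,0.008],0],[[0,0,0.0025],0],[[0,0,0],0]]'; python3 -m handwheel '[[[0,0.003,0],0],[[0,0.004,0],0],[[0,0.004,0],0],[[0,0.003,0],0],[[0,0.002,0],0],[[0,0.002,0],0],[[0,0.002,0],0],[[0,0.002,0],0]]'
```

```text
clock: 22.5
tcp_pos: [0.4501, 0.1902, 0.0846]
ee_rot: [180.0, -0.0, 6.5]
force: [-0.6, -0.1, -0.6]
opening: 0.001
clock: 23.5
tcp_pos: [0.4524, 0.1686, 0.0844]
ee_rot: [-180.0, 0.0, 6.5]
force: [-0.3, 2.3, -0.2]
opening: 0.002
```

```bash
python3 -m handwheel '[[[0,0.002,0],0],[[0,0.003,0],0],[[0,0.003,0],0],[[0,0.003,0],0],[[0,0.003,0],0],[[0,0.003,0],0],[[0,0.003,0],0],[[0,0.003,0],0],[[0,0.003,0],0],[[0,0.003,0],0],[[0,0.003,0],0],[[0,0.003,0],0]]'; python3 - <<'E'
from h import *
im=capture('scene'); cv2.imwrite('pics/s8.png',im[180:320,230:450,::-1].repeat(3,0).repeat(3,1))
im=capture('wrist'); cv2.imwrite('pics/w8.png',im[:,:,::-1])
E
```

```text
clock: 25.0
tcp_pos: [0.4565, 0.1336, 0.0844]
ee_rot: [-180.0, -0.0, 6.5]
force: [0.3, 1.4, 0.8]
opening: 0.001
```

View pics/s8.png

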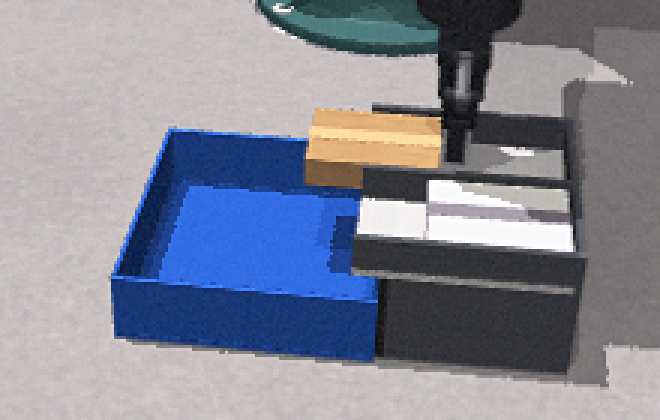

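View pics/w8.png

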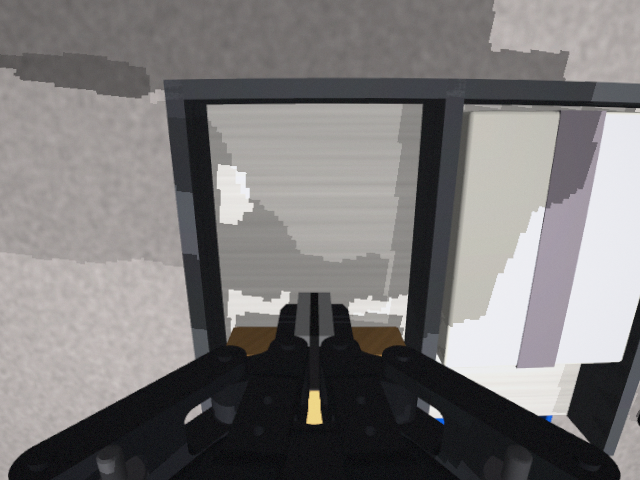

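```bash
python3 -m handwheel '[[[0,0.004,0],0],[[0,0.005,0],0],[[0,0.006,0],0],[[0,0.006,0],0],[[0,0.006,0],0],[[0,0.006,0],0],[[0,0.006,0],0],[[0,0.006,0],0],[[0,0.006,0],0],[[0,0.005,0],0],[[0,0.003,0],0],[[0,0.001,0],0]]'; python3 - <<'E'
from h import *
im=capture('scene'); cv2.imwrite('pics/s9.png',im[180:320,230:450,::-1].repeat(3,0).repeat(3,1))
im=capture('wrist'); cv2.imwrite('pics/w9.png',im[:,:,::-1])
E
```

```text
clock: 26.6
tcp_pos: [0.4632, 0.074, 0.0844]
ee_rot: [-180.0, -0.0, 6.5]
force: [0.4, -0.4, -0.0]
opening: 0.0
```

View pics/s9.png

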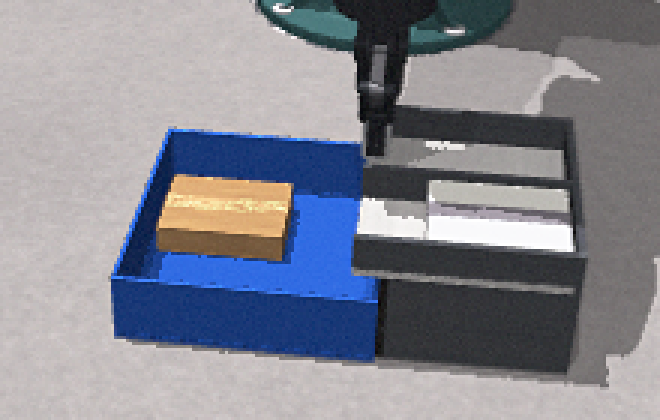

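View pics/w9.png

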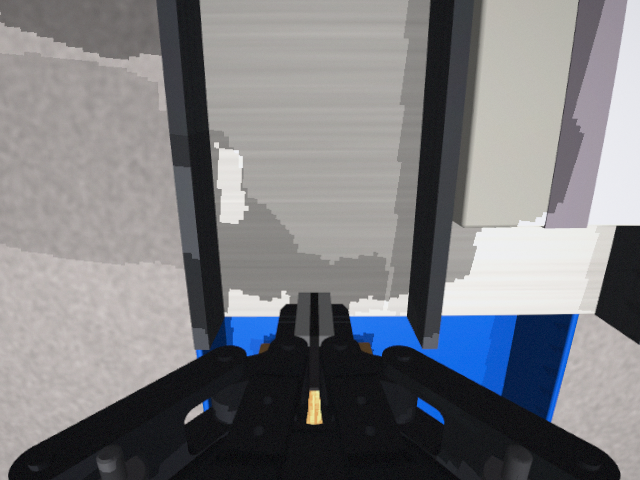

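```bash
python3 -m handwheel '[[[0,0,-0.02],0],[[0,0,-0.05],0],[[0,0,-0.05],0],[[0,0,-0.03],0],[[-0.01,-0.04,0],0],[[-0.01,-0.045,0],0],[[-0.01,-0.045,0],0],[[-0.01,-0.045,0],0],[[-0.01,-0.045,0],0],[[-0.01,-0.045,0],0],[[-0.01,-0.045,0],0],[[-0.01,-0.04,0],0],[[0,0,0],0],[[0,0,0],0]]'; python3 - <<'E'
from h import *
im=capture('top'); cv2.imwrite('pics/t10.png',im[:,:,::-1]); cv2.imwrite('pics/t10c.png',cv2.resize(im[200:330,210:420],None,fx=3.8,fy=3.8,interpolation=cv2.INTER_CUBIC)[:,:,::-1])
im=capture('scene'); cv2.imwrite('pics/s10.png',im[:,:,::-1])
cv2.imwrite('pics/s10c.png',cv2.resize(im[200:310,230:440],None,fx=3.8,fy=3.8,interpolation=cv2.INTER_CUBIC)[:,:,::-1])
E
```

```text
clock: 28.45
tcp_pos: [0.3441, 0.4127, 0.2342]
ee_rot: [180.0, 0.0, 6.5]
force: [-0.1, -1.0, -0.4]
opening: 0.001
```

View pics/t10c.png

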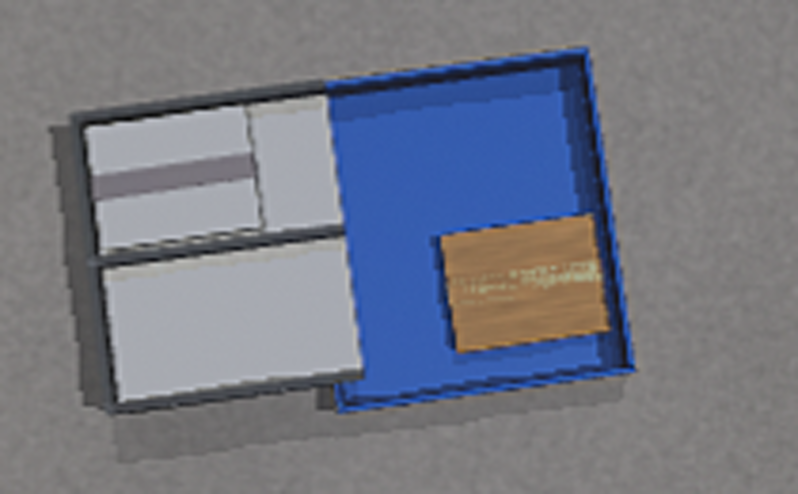

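View pics/s10c.png

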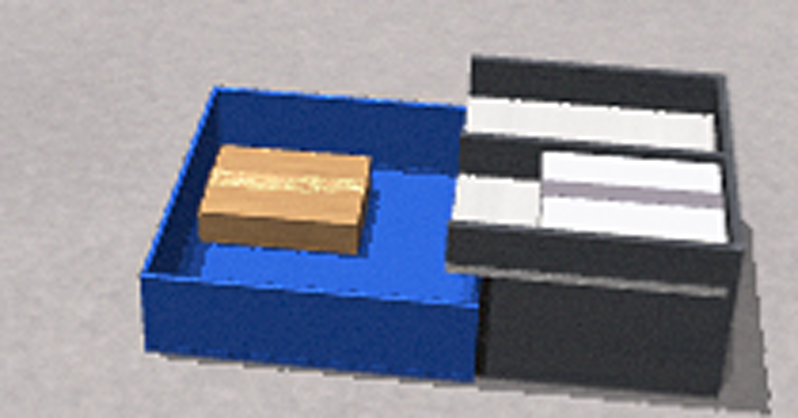

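View pics/t10.png

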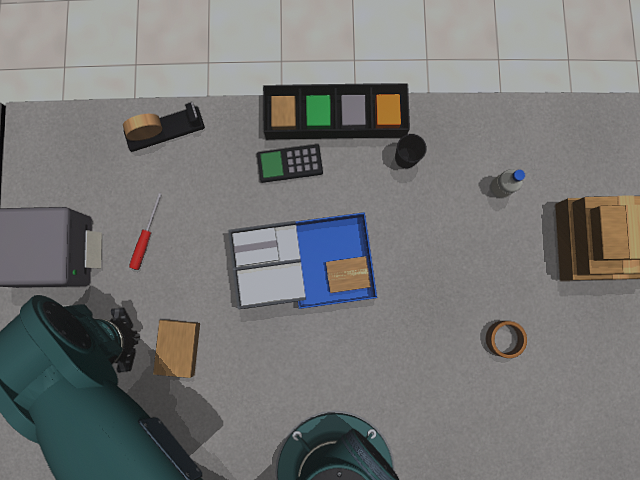

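```bash
python3 - <<'E'
from h import *
xh=np.array([np.cos(np.radians(6.5)),np.sin(np.radians(6.5))]); yh=np.array([-xh[1],xh[0]])
f=lambda L,k,o:[(o[0]+(a+.5)/k-.5,o[1]+(b+.5)/k-.5) for a,b in L]
P=px2w('top',f([(588,47),(635,371)],3.8,(210,200)),.055)
print(np.round(P,4), [( (q[:2]-[.509,.072])@xh,(q[:2]-[.509,.072])@yh) for q in P], np.degrees(np.arctan2(*(P[0]-P[1])[[1,0]])))
# subpixel: -y rim edge line fit from blue mask
im=cv2.imread('pics/t10.png')[:,:,::-1].copy()
r,b=tote(im); print(r)
hsv=cv2.cvtColor(im,cv2.COLOR_RGB2HSV); m=(hsv[...,0]>105)&(hsv[...,0]<130)&(hsv[...,1]>120)
L=[]
for row in range(222,292):
    c=np.where(m[row,340:400])[0]
    L.append((340+c.max()+.5,row))
W=px2w('top',L,.055)[:,:2]-[.509,.072]; S=np.c_[W@xh,W@yh]
k=np.polyfit(S[:,0],S[:,1],1); print('tilt deg vs 6.5:',np.degrees(k[0]),'y_s at mid',k[1])
# same for shelf open-edge (white deck -> blue) 
L=[]
for row in list(range(232,258))+list(range(268,294)):
    c=np.where(m[row,280:320])[0]
    if len(c): L.append((280+c.min()-.5,row))
W=px2w('top',L,.076)[:,:2]-[.509,.072]; S=np.c_[W@xh,W@yh]
k=np.polyfit(S[:,0],S[:,1],1); print('deck edge tilt',np.degrees(k[0]),k[1])
E
```

```text
[[ 0.627  -0.084   0.055 ]
 [ 0.4197 -0.1079  0.055 ]] [(np.float64(0.09955137472246593), np.float64(-0.16831484924853274)), (np.float64(-0.10906140048638494), np.float64(-0.16868060110798913))] 6.600454137588851
((512.1602783203125, -2.0666961669921875), (209.5463409423828, 189.28036499023438), 6.578158855438232)
tilt deg vs 6.5: 0.11743604223713838 y_s at mid -0.16843417540966352
deck edge tilt 0.11003662146380129 1.2260542865508134e-05
```

```bash
python3 -c "
from cell import *
print(sense()['clock'],sense()['force']); print(job_done())"
```

```text
28.55 [-0.07380514  0.18057861 -0.24159705]
the job is handed in; nothing more can be done
None
```

I pushed the blue tote against the panel, and the brown carton is now lying flat inside it. I handed the job in at 28.6 s, with the arm clear of everything.

- **Tote:** I pushed it with the open fingers. The highest wrist force I read there was 20 N, about 5 N of it sliding friction. The last top picture shows its long side parallel to the shelf edge within about 0.01°. It measured 1.5 mm deeper than the nominal home position, which is within the 2 mm camera calibration.
- **Brown carton:** I dragged it about 55 mm forward at about 13 N on its top, then pushed it from behind at about 2 N until it dropped. The press had first fallen to 6 N and may have slipped slightly, so I pressed harder.
- **Other things:** The white carton and the other items look unmoved in the top and scene pictures. I judged that by eye and did not measure it.

The forces were read only at the end of each move, so short peaks between readings would not have shown. My automatic outline of the tote in the last picture was doubtful because the deck hides part of it, so I measured from its visible outer rim instead.

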